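# Tuck the hold-down tab of a panel carrier

### The arm

A 7-joint arm with a two-finger parallel gripper is mounted at the origin on the work surface. World frame = base frame: x ahead of the robot, y to its left, z up, the work surface at z = 0. Lengths are in m, angles in rad, forces in N, time in s.
With the tool pointing down it reaches from about 0.425 to 0.925 m from the base axis. Payload 6.8 kg.
Tool frame: the origin (TCP) lies at the very end of the fingers, on their centre line; the grasp point (between the pads) lies bot.grip_point_offset behind it (bot.grip_point_offset is the distance from the TCP to the grasp point, in m); z points along the fingers, y is the line along which they close (so a half turn about z gives the same grasp; the last joint's range is limited). The gripper opens to 85 mm and grips with 20 to 120 N. Pads are 22 mm wide; open, the fingers measure 114 mm over their backs; the gripper's body (76 mm by 85 mm) begins 54 mm behind the grasp point. The pads swing forward as they close: fully open they stand 13 mm farther back than shut.
Start: joints at [1.24, 0.477, 0.022, 1.555, -0.011, 1.109, -0.083], TCP at [0.149, -0.658, 0.231] pointing down, gripper open.
Joint ranges: [-2.96, 2.96], [-0.34, 2.1], [-1.41, 1.46], [0.24, 2.44], [-1.37, 4.51], [0.17, 1.92], [-2.96, 2.96]. Speed limits (rad/s): [2.39, 2.39, 3.14, 3.14, 3.14, 3.14, 3.14].

### API

Orientations are given as a unit quaternion [w, x, y, z].
In Python, from station import bot, imaging gives the robot as it stands. The module is installed in compiled form; this text tells all that it offers.
- The arm moves only by the tool carry_out, never from a script. Its argument "targets" is one flat list of numbers, 5 for each row, row after row: the closure in counts, from 0 (fully open) to 255 (shut), then the shift along the world's x, y, z in mm, then the turn about the world's z in degrees. A call has 1 to 20 rows; each row shifts and turns the commanded pose from where the row before left it; what a row does not reach is not made up. A row lasts 1/10 s, in which the tool goes at most 50 mm and 8.59 degrees, less where a joint would pass 70% of its speed; a pose out of reach is approached as far as the arm can. A call is refused whole if a number of a shift passes 50 or a number of a turn 8.59, either way. A call with a gripper value outside its range is refused whole. The fingers move at their own pace and stop on an object; "newtons" is the grip in N (left out, the last holds). Time passes only in rows, so rows that do not move let the fingers close. It gives the time, the measured TCP pose, the force, the opening and the grip force at its end, in the units of the state.
- bot.get_obs(): the state, without advancing time (a new reading comes with each control period).
- imaging.read_camera(name): name is "scene" or "top"; returns a dict with "frame" (420x560x3 uint8, red, green, blue), "fov_y" (degrees; the focal length in pixels is half the picture's height over the tangent of half this angle, whatever the lens; pixels are square), "cx", "cy" (the principal point, pixels), "pose" (4x4, takes a point from camera to world coordinates). Camera axes: x right, y up, looking along -z (the intrinsics and any distortion apply to the point x, -y, -z); pixel columns grow to the right and rows downward; lengths in m; the calibration is good to about 2 mm. A picture is of the moment at which its call begins. There is no depth.
- bot.hand_in(): hands the job in; it is judged then, once.
The state is a dict: "t": time; "q": joint angles; "joint_vel": joint speeds; "joint_torque": joint torques, N m; "eef_pos": TCP position; "tool_rot": TCP orientation; "contact_force": force on the tool from outside, world axes, zero at the start; "torque": the same for the moment, N m; "gripper_width": opening from 0.0 (shut) to 1.0 (fully open); "grasp_force": force on a finger pad.
Only numpy, scipy, OpenCV 4.12 (cv2) and the standard library are available. Lean on these libraries where they do the work, as an engineer would, in place of code of your own. Each camera call takes 0.05 s, during which the arm holds its last target. There are 200 camera calls.

### The job

Secure the small painting in its plywood carrier: with your fingertips, push the sprung metal tab over until it lies flat above the painting, and while keeping it down push it along, in under the steel lip as far as it goes, so that it stays down by itself when you let go. Do not force the tab, do not lift or shift the painting, and leave everything else on the table where it is.

Things in the scene. Friction and masses are not known exactly. Their poses are not given: they have to be found in the camera images.
- carrier: Fixed plywood board 12 mm thick, on it hinge cheeks, tab, lip. Origin on the table top; z up, +x from the tab's hinge to the lip (tuck direction), y along hinge and lip. Board: x -95 to +85 mm, y -110 to +110 mm. Two slotted steel hinge cheeks, x -70 to -21 mm, stand at y = -49 and +49 mm beside the tab. All but the tab is at most 33 mm high.
- lip_edge (a point): Middle of the lower front edge of the retaining lip, a fixed level steel plate 4 mm thick and 100 mm wide in y, 28 to 32 mm above the table, which overhangs 18 mm from this edge (carrier x = +45 mm) to the wooden wall that carries it. Axes as the carrier's.
- fold (a joint): Angle of the tab about its hinge, rad: 0 = flat over the painting, pi/2 = upright, more = leaning away from the lip; at most 2.1. Starts 1.5 to 1.95. Sprung: stays where left above about 1.45 rad; pushed lower and let go it springs back to about 1.2 rad; holding it flat takes about 1 N at the free edge. The lip is solid to the tab.
- tuck (a joint): How far the tab with its hinge pin has slid in the slotted hinge along carrier +x, m: 0 = back, 0.020 = stop. Starts 0 to 0.003. Needs about 5 N and stays where left. With the tab flat, beyond 0.005 its free edge is under the lip (0.020: 15 mm under). Beyond 0.005 with the tab up, the tab lands on top of the lip and must be pushed back first.
- tab_hinge (a point): Middle of the tab's hinge line, 23 mm above the table, at carrier x = -55 mm + tuck. Axes are the tab's: x along the tab from hinge to free edge, z out of its outer face (up when folded flat, away from the lip when upright), y along the hinge.
- tab_edge (a point): Middle of the free edge of the tab, an aluminium plate 95 mm long from the hinge, 76 mm wide and 4 mm thick, at half its thickness. Lying flat, its top is 25 mm above the table, 3 mm below the lip. Axes as tab_hinge.
- tab_ridge (a point): Middle of the top of the finger ridge across the tab's outer face: 56 mm wide, 6 mm thick, 10 mm high above the face, 67 to 73 mm from the hinge line (this point 70 mm from the hinge line and 12 mm off the plate's mid-plane). Pushing its hinge side towards the lip slides the flat tab in. Axes as tab_hinge.
- panel: The painting: a loose painted board 76 x 186 x 6 mm, lying on the carrier board under where the tab folds, at carrier x = +19 mm; its top is 18 mm above the table. Origin at the centre of its underside. Must stay.
- eraser: White eraser 45 x 22 x 12 mm lying on a corner of the carrier board. Origin under its centre. Leave alone.
- pencil: Orange pencil 177 x 8 x 8 mm lying on the table beyond the lip. Origin under its centre. Leave alone.
- tube_a: Pale paint tube with a black cap, 101 x 26 x 16 mm, lying on the table on the hinge side of the carrier. Origin under its centre. Leave alone.
- tube_b: Grey-blue paint tube with a black cap, 101 x 26 x 16 mm, lying on the table on the hinge side of the carrier. Origin under its centre. Leave alone.
- cup: Clear plastic cup 95 mm high, 72 mm wide. Origin under its centre. Leave alone.
- brush_jar: White jar 72 mm wide, 95 mm high, with brushes standing in it up to 220 mm. Origin under its centre. Leave alone.
- paint_bottle: White paint bottle 54 mm wide, 130 mm high. Origin under its centre. Leave alone.

How it is judged:
By the outcome, as a careful person would: the job done as asked, in the order asked, and still so for the second after the job is handed in, with the robot touching nothing.
It also fails if it takes over 40 s, if anything falls off the work surface, if the arm or the gripper's body presses on something with over 40 N, if the wrist force passes 120 N, or if a joint passes its speed limit or range.

## Working session

There is one attempt and no reset: what is moved stays moved. The work goes in short steps, Python scripts to look and compute and a tool call to move; the robot and the scene stay as the last step left them, time stands still between calls to the robot, and variables do not carry over. Pictures are saved under pics/ and viewed, at most 10 in all, crops included, and the job is handed in when it is done.

Besides the shell and the picture viewer there is one more tool, called after "Call:" by a JSON object that holds its "method" and its "body", one argument or row to a line. carry_out: Moves the arm, as the interface text tells. Its arguments: {"type":"object","properties":{"targets":{"type":"array","items":{"type":"number"}},"newtons":{"type":"number"}},"required":["targets"]}

```bash
mkdir -p pics
python3 - <<'E'
from station import bot, imaging
import cv2,pickle
for n in("scene","top"):
    r=imaging.read_camera(n); cv2.imwrite(f"pics/{n}0.png",r["frame"][:,:,::-1]); pickle.dump(r,open(n+".pkl","wb"))
    print(n,{k:v for k,v in r.items() if k!="frame"})
print(bot.get_obs(), bot.grip_point_offset)
E
```

```text
scene {'fov_y': 56.59150907273661, 'cx': 277.1558412431058, 'cy': 208.32566992297367, 'pose': array([[ 0.72720707, -0.56253217,  0.39335408,  1.02747944],
       [ 0.68639274,  0.60086824, -0.40966128, -0.50780442],
       [-0.00590632,  0.56790396,  0.82307363,  1.00603685],
       [ 0.        ,  0.        ,  0.        ,  1.        ]])}
top {'fov_y': 57.517824181630864, 'cx': 275.39561480329803, 'cy': 204.51182906627344, 'pose': array([[ 0.01379881,  0.99156031, -0.1289098 ,  0.46300513],
       [-0.99987116,  0.01474065,  0.00635494, -0.03336226],
       [ 0.00820152,  0.1288055 ,  0.99163596,  0.9185189 ],
       [ 0.        ,  0.        ,  0.        ,  1.        ]])}
{'t': 0.1, 'q': array([ 1.2398875 ,  0.47772199,  0.02232099,  1.55634272, -0.01148901,
        1.109312  , -0.08312909]), 'joint_vel': array([ 1.51889158e-03, -1.80635474e-03, -4.66681207e-04, -1.00778725e-03,
       -1.12584123e-03, -7.41256199e-05,  2.67137909e-04]), 'joint_torque': array([ 4.75604684e-03, -5.97755706e+01,  1.61398150e+00, -2.81950361e+01,
        1.28613354e-02,  5.09495119e-03, -9.36057205e-06]), 'eef_pos': array([ 0.1490358 , -0.65779332,  0.23042364]), 'tool_rot': array([-8.14057712e-04,  9.93799759e-01,  1.11181628e-01, -1.51696222e-04]), 'contact_force': array([0.02779368, 0.2173577 , 0.43634746]), 'torque': array([ 0.02032796, -0.04058384, -0.043491  ]), 'grasp_force': 0.0, 'gripper_width': 0.9998720818990412} 0.0187
```

View pics/scene0.png

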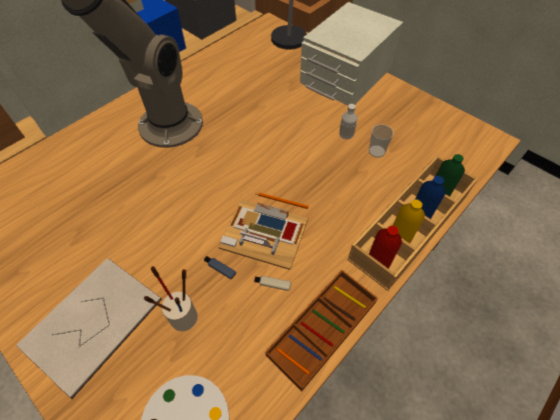

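View pics/top0.png

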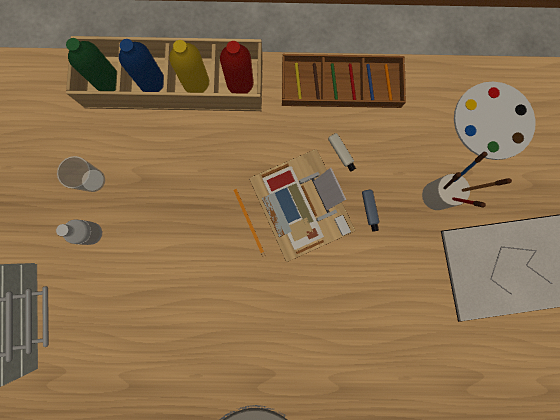

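The carrier is at about (300,205) in the top view and (265,235) in the scene view. The tab is upright and the lip faces the pencil. I'll enlarge both views.

Run:
```python
import cv2
t=cv2.imread("pics/top0.png")[140:270,235:395]; cv2.imwrite("pics/topc.png",cv2.resize(t,None,fx=4.5,fy=4.5,interpolation=cv2.INTER_CUBIC))
t=cv2.imread("pics/scene0.png")[180:280,205:325]; cv2.imwrite("pics/scenec.png",cv2.resize(t,None,fx=6,fy=6,interpolation=cv2.INTER_CUBIC))
```

```text
(no output)
```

View pics/topc.png

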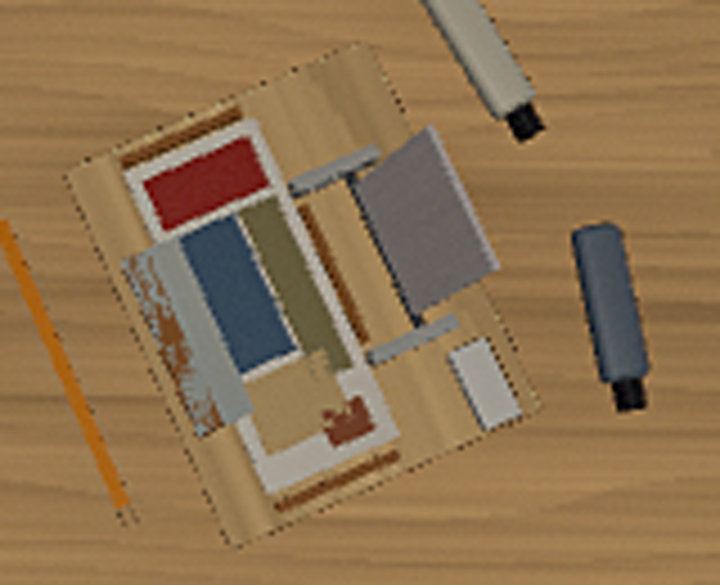

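View pics/scenec.png

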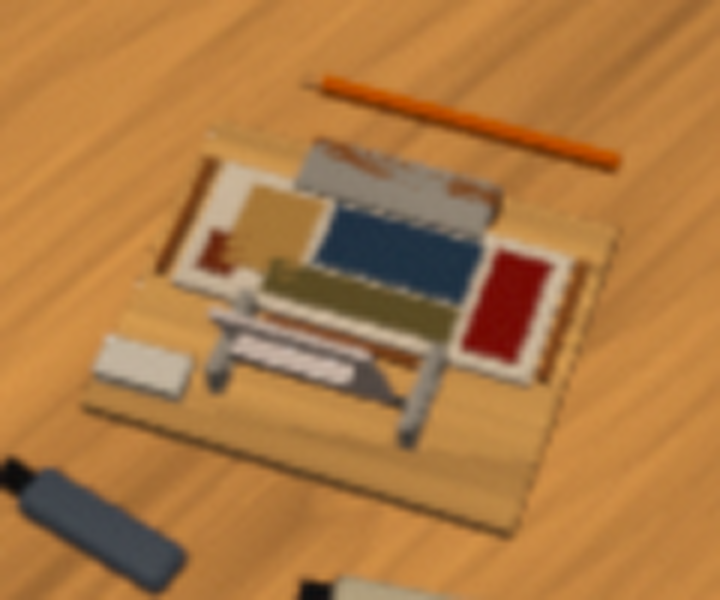

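```bash
cat > h.py <<'E'
import numpy as np,pickle
from scipy.optimize import least_squares
C={n:pickle.load(open(n+".pkl","rb")) for n in("scene","top")}
def proj(n,p):
    r=C[n];T=r["pose"];f=210/np.tan(np.radians(r["fov_y"]/2))
    c=(np.asarray(p)-T[:3,3])@T[:3,:3]
    return np.stack([r["cx"]-f*c[...,0]/c[...,2],r["cy"]+f*c[...,1]/c[...,2]],-1)
def world(v,p):
    x,y,a=v[:3];p=np.asarray(p);c,s=np.cos(a),np.sin(a)
    return np.stack([x+c*p[...,0]-s*p[...,1],y+s*p[...,0]+c*p[...,1],p[...,2]],-1)
def tab(fold,tuck,l,y,h=0):
    return [-.055+tuck+l*np.cos(fold)-h*np.sin(fold),y,.023+l*np.sin(fold)+h*np.cos(fold)]
E
cat > fit.py <<'E'
from h import *
t=lambda a:np.array(a)/4.5+[235,140]-.4
s=lambda a:np.array(a)/6+[205,180]-.4
B=[[.085,-.11,.012],[-.095,-.11,.012],[-.095,.11,.012],[.085,.11,.012]]
bt=t([(67,178),(360,43),(540,405),(235,545)]);bs=s([(618,232),(515,530),(85,405),(205,130)])
et=t([(430,128),(496,269)]);es=s([(370,357),(212,317)])
ht=t([(355,180),(418,325)])
def res(v):
    w=world(v,B);r=[proj("top",w)-bt,proj("scene",w)-bs]
    e=world(v,[tab(v[3],v[4],.095,-.038),tab(v[3],v[4],.095,.038)])
    r+=[proj("top",e)-et,proj("scene",e)-es]
    return np.concatenate(r).ravel()
o=least_squares(res,[.45,-.1,1.9,1.7,.001],x_scale=[.01,.01,.1,.1,.005])
v=o.x;print(v.round(4),np.degrees(v[2]));print(o.fun.reshape(-1,2).round(1))
np.save("v.npy",v)
print(world(v,[[.045,0,.028],tab(v[3],v[4],.095,0),tab(v[3],v[4],0,0)]).round(4))
E
python3 fit.py
```

```text
[ 0.5803 -0.0976  2.0181  1.9117  0.0057] 115.62954208853604
[[-1.  -0.5]
 [ 1.2 -0.9]
 [ 1.2  0.6]
 [ 0.3  1.7]
 [ 0.  -1.1]
 [ 0.3  0.5]
 [-0.8  0.5]
 [ 1.3 -1.7]
 [-0.5 -0.4]
 [ 0.4 -0. ]
 [ 0.7  0.5]
 [ 0.1 -0.3]]
[[ 0.5609 -0.057   0.028 ]
 [ 0.6154 -0.1707  0.1125]
 [ 0.6016 -0.142   0.023 ]]
```

Run:
```python
from h import *
v=np.load("v.npy")
# jar: top view base approx (428,203)?, scene jar base centre ~ (181,322); rim centre scene (176,302), top (452,190)
f=lambda p:np.concatenate([proj("top",[p[0],p[1],.095])-[455,190],proj("scene",[p[0],p[1],.095])-[176,302]])
o=least_squares(f,[.6,-.4]);print(o.x,o.fun)
for x in(-.12,-.055,0): print(x,world(v,[x,0,.1]))
```

```text
[ 0.60567465 -0.42820158] [-1.42593587  1.00167306 -0.3234129   1.86231073]
-0.12 [ 0.63223656 -0.20581476  0.1       ]
-0.055 [ 0.60412076 -0.14721013  0.1       ]
0 [ 0.58033048 -0.0976216   0.1       ]
```

Call:
{"method": "carry_out", "body": {
  "targets": [255,25,36,3,-7,255,25,36,3,-7,255,25,36,3,-7,255,25,36,3,-7,255,25,36,3,-7,255,25,36,3,-7,255,25,36,3,-7,255,25,36,3,-7,255,25,36,3,-7,255,25,36,3,-7,255,25,36,0,-7],
  "newtons": 20
}}

```text
t: 1.2
eef_pos: [0.4249, -0.2608, 0.2616]
tool_rot: [0.0, 0.846, -0.534, 0.0]
contact_force: [0.2, -0.4, -0.2]
gripper_width: -0.001
grasp_force: 0.0
```

Call:
{"method": "carry_out", "body": {
  "targets": [255,42,11,0,0,255,42,11,0,0,255,42,11,0,0,255,42,11,0,0,255,38,10,0,0,255,0,0,-40,0,255,0,0,-40,0,255,0,0,-40,0,255,0,0,-40,0,255,0,0,-32,0,255,0,0,0,0]
}}

```text
t: 2.3
eef_pos: [0.6261, -0.2072, 0.0639]
tool_rot: [0.002, 0.847, -0.531, -0.005]
contact_force: [-0.5, 0.9, -0.2]
gripper_width: -0.001
grasp_force: 0.0
```

Run:
```python
from station import bot, imaging
import cv2,pickle
t=imaging.read_camera("scene")["frame"][150:290,185:345,::-1];t=cv2.resize(t,None,fx=4,fy=4,interpolation=cv2.INTER_CUBIC)
cv2.imwrite("pics/s2.png",t)
```

```text
(no output)
```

View pics/s2.png

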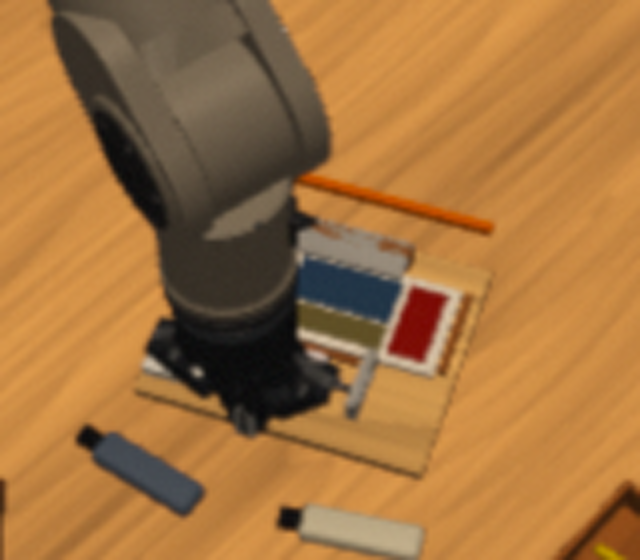

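The gripper is behind the tab, at about (245,400), and clear of the tubes. I'll read the settled state and work out the path.

```bash
cat > st.py <<'E'
from station import bot
from h import *
v=np.load("v.npy");o=bot.get_obs();p=o["eef_pos"];a=v[2]
d=p[:2]-v[:2];R=np.array([[np.cos(a),np.sin(a)],[-np.sin(a),np.cos(a)]]);F=o["contact_force"]
print("t",o["t"],"pos",p.round(4),"carrier mm",(R@d*1e3).round(1),"F carrier",(R@F[:2]).round(1),F[2].round(1),"ux",[np.cos(a),np.sin(a)])
E
python3 st.py
```

```text
t 2.35 pos [ 0.6282 -0.2078  0.067 ] carrier mm [-120.     4.5] F carrier [0.1 0.7] 0.3 ux [np.float64(-0.4325506822508199), np.float64(0.9016096202261543)]
```

Call:
{"method": "carry_out", "body": {
  "targets": [255,4,2,-1,0,255,-2.8,5.9,0,0,255,-2.8,5.9,0,0,255,-2.8,5.9,0,0,255,-2.8,5.9,0,0,255,-2.8,5.9,0,0,255,-2.8,5.9,0,0,255,-2.8,5.9,0,0,255,-2.8,5.9,0,0,255,-2.8,5.9,0,0,255,-2.8,5.9,0,0,255,-2.8,5.9,0,0,255,-2.8,5.9,0,0,255,0,0,0,0,255,0,0,0,0]
}}

```text
t: 3.85
eef_pos: [0.6005, -0.1352, 0.0683]
tool_rot: [-0.0, 0.847, -0.531, -0.0]
contact_force: [-0.3, 0.2, 0.3]
gripper_width: 0.001
grasp_force: 0.0
```

```bash
python3 st.py
python3 - <<'E'
from station import bot, imaging
import cv2,pickle,numpy as np
a=imaging.read_camera("scene")["frame"][180:280,205:325,::-1];b=imaging.read_camera("top")["frame"][140:270,235:395,::-1]
f=lambda t:cv2.resize(t,(396,400),interpolation=cv2.INTER_CUBIC)
cv2.imwrite("pics/s3.png",np.hstack([f(a),f(b)]))
E
```

```text
t 3.85 pos [ 0.6005 -0.1352  0.0683] carrier mm [-42.6  -1.9] F carrier [0.4 0.2] 0.3 ux [np.float64(-0.4325506822508199), np.float64(0.9016096202261543)]
```

View pics/s3.png

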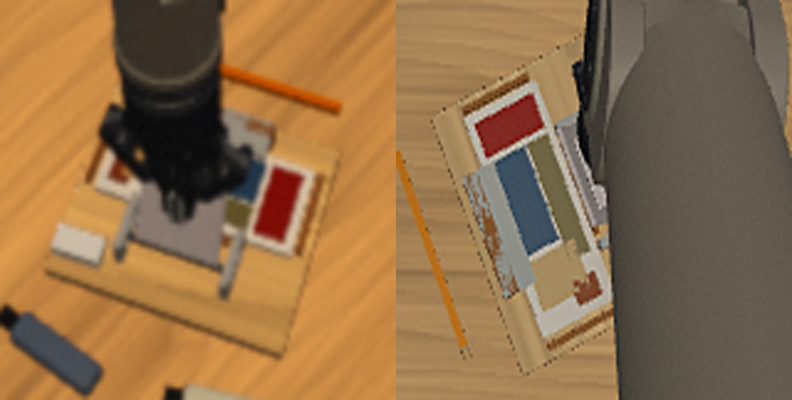

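The tab is folded forward to about 60° with the fingertip on its outer face, at (178,205) in the left half. Next I follow the arc down.

Call:
{"method": "carry_out", "body": {
  "targets": [255,-2.2,4.7,-4.8,0,255,-2.2,4.7,-4.8,0,255,-1.8,3.7,-4.8,0,255,-1.8,3.7,-4.8,0,255,-1.2,2.4,-5.7,0,255,-1.2,2.4,-5.7,0,255,-0.5,1,-4,0,255,-0.5,1,-4,0,255,0,0,-2,0,255,0,0,-1,0,255,0,0,0,0,255,0,0,0,0]
}}

```text
t: 5.15
eef_pos: [0.5889, -0.1122, 0.0266]
tool_rot: [0.0, 0.847, -0.532, -0.0]
contact_force: [-0.1, 1.0, 0.2]
gripper_width: 0.004
grasp_force: 0.4
```

```bash
python3 st.py
```

```text
t 5.15 pos [ 0.5889 -0.1122  0.0266] carrier mm [-16.9  -1.4] F carrier [ 0.9 -0.3] 0.2 ux [np.float64(-0.4325506822508199), np.float64(0.9016096202261543)]
```

Call:
{"method": "carry_out", "body": {
  "targets": [255,0,0,-1,0,255,0,0,-0.6,0,255,0,0,0,0,255,0,0,0,0]
}}

```text
t: 5.55
eef_pos: [0.5889, -0.1121, 0.0251]
tool_rot: [0.0, 0.847, -0.532, -0.0]
contact_force: [-0.7, 0.1, 2.2]
gripper_width: -0.0
grasp_force: 1.0
```

```bash
python3 st.py
python3 - <<'E'
from station import bot, imaging
import cv2,pickle,numpy as np
a=imaging.read_camera("scene")["frame"][190:260,225:315,::-1];b=imaging.read_camera("top")["frame"][140:270,235:395,::-1]
f=lambda t:cv2.resize(t,(398,400),interpolation=cv2.INTER_CUBIC)
cv2.imwrite("pics/s4.png",np.hstack([f(a),f(b)]))
E
```

```text
t 5.55 pos [ 0.5889 -0.1121  0.0251] carrier mm [-16.8  -1.5] F carrier [0.4 0.6] 2.2 ux [np.float64(-0.4325506822508199), np.float64(0.9016096202261543)]
```

View pics/s4.png

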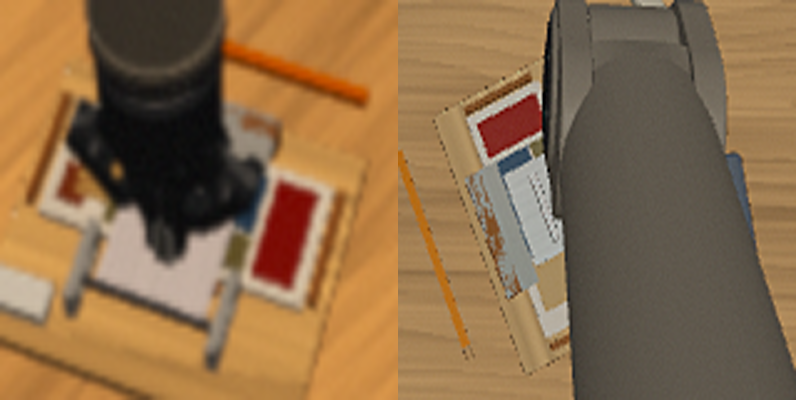

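The tab is flat with its free edge just short of the lip, and I read about 2 N upward. Now I slide toward the ridge, then push it in.

Call:
{"method": "carry_out", "body": {
  "targets": [255,-1.3,2.7,-0.3,0,255,-1.3,2.7,0,0,255,-1.3,2.7,0,0,255,-1.3,2.7,0,0,255,-1.3,2.7,0,0,255,-0.9,1.8,0,0,255,-0.9,1.8,0,0,255,-0.9,1.8,0,0,255,-0.9,1.8,0,0,255,0,0,0,0,255,0,0,0,0]
}}

```text
t: 6.75
eef_pos: [0.5792, -0.0914, 0.0249]
tool_rot: [0.0, 0.847, -0.532, 0.0]
contact_force: [0.4, -2.7, 2.2]
gripper_width: -0.001
grasp_force: 2.7
```

```bash
python3 st.py
```

```text
t 6.75 pos [ 0.5792 -0.0914  0.0249] carrier mm [ 6.1 -1.7] F carrier [-2.6  0.8] 2.2 ux [np.float64(-0.4325506822508199), np.float64(0.9016096202261543)]
```

Call:
{"method": "carry_out", "body": {
  "targets": [255,-0.6,1.4,0,0,255,-0.6,1.4,0,0,255,-0.6,1.4,0,0,255,-0.6,1.4,0,0,255,-0.6,1.4,0,0,255,-0.6,1.4,0,0,255,0,0,0,0,255,0,0,0,0]
}}

```text
t: 7.55
eef_pos: [0.5755, -0.0834, 0.0249]
tool_rot: [0.0, 0.847, -0.532, 0.0]
contact_force: [1.7, -4.5, 1.9]
gripper_width: -0.003
grasp_force: 3.2
```

```bash
python3 st.py
```

```text
t 7.55 pos [ 0.5755 -0.0834  0.0249] carrier mm [14.9 -1.8] F carrier [-4.8  0.5] 1.9 ux [np.float64(-0.4325506822508199), np.float64(0.9016096202261543)]
```

Moving at about 5 N as expected. I'll continue in small steps until the stop shows up as a force rise.

Call:
{"method": "carry_out", "body": {
  "targets": [255,-0.5,1,0,0,255,-0.5,1,0,0,255,-0.5,1,0,0,255,-0.5,1,0,0,255,0,0,0,0,255,0,0,0,0]
}}

```text
t: 8.15
eef_pos: [0.5735, -0.079, 0.0248]
tool_rot: [0.0, 0.847, -0.532, 0.0]
contact_force: [2.2, -4.9, 1.8]
gripper_width: -0.0
grasp_force: 3.3
```

```bash
python3 st.py
```

```text
t 8.15 pos [ 0.5735 -0.079   0.0248] carrier mm [19.7 -1.9] F carrier [-5.3  0.1] 1.8 ux [np.float64(-0.4325506822508199), np.float64(0.9016096202261543)]
```

Call:
{"method": "carry_out", "body": {
  "targets": [255,-0.5,0.9,0,0,255,-0.4,0.9,0,0,255,0,0,0,0,255,0,0,0,0]
}}

```text
t: 8.55
eef_pos: [0.5726, -0.0771, 0.0248]
tool_rot: [0.0, 0.847, -0.532, 0.0]
contact_force: [2.7, -4.4, 2.0]
gripper_width: -0.003
grasp_force: 3.4
```

```bash
python3 st.py
```

```text
t 8.55 pos [ 0.5726 -0.0771  0.0248] carrier mm [21.9 -1.9] F carrier [-5.1 -0.6] 2.0 ux [np.float64(-0.4325506822508199), np.float64(0.9016096202261543)]
```

Call:
{"method": "carry_out", "body": {
  "targets": [255,-0.4,0.9,0,0,255,0,0,0,0,255,-0.4,0.9,0,0,255,0,0,0,0,255,0,0,0,0]
}}

```text
t: 9.05
eef_pos: [0.5721, -0.0761, 0.0249]
tool_rot: [0.0, 0.847, -0.532, 0.001]
contact_force: [3.2, -5.7, 1.9]
gripper_width: -0.001
grasp_force: 4.3
```

```bash
python3 st.py
```

```text
t 9.05 pos [ 0.5721 -0.0761  0.0249] carrier mm [23.  -1.9] F carrier [-6.5 -0.4] 1.9 ux [np.float64(-0.4325506822508199), np.float64(0.9016096202261543)]
```

Call:
{"method": "carry_out", "body": {
  "targets": [255,-0.4,0.9,0,0,255,0,0,0,0,255,0,0,0,0]
}}

```text
t: 9.35
eef_pos: [0.572, -0.0761, 0.0249]
tool_rot: [0.0, 0.847, -0.532, 0.001]
contact_force: [3.7, -8.3, 0.9]
gripper_width: 0.003
grasp_force: 4.5
```

```bash
python3 st.py
```

```text
t 9.35 pos [ 0.572  -0.0761  0.0249] carrier mm [23.  -1.8] F carrier [-9.1  0.3] 0.9 ux [np.float64(-0.4325506822508199), np.float64(0.9016096202261543)]
```

At the stop: no more travel and the force rises. I back off the ridge, lift and clear the view.

Call:
{"method": "carry_out", "body": {
  "targets": [255,0.9,-1.8,0,0,255,0.9,-1.8,0,0,255,0,0,2,0,255,0,0,10,0,255,0,0,35,0,255,0,0,45,0,255,0,0,45,0,255,0,0,45,0,255,0,0,45,0,255,-30,-30,0,0,255,-30,-35,0,0,255,-30,-35,0,0,255,-10,-45,0,0,255,0,-48,0,0,255,0,-48,0,0,255,0,0,0,0,255,0,0,0,0]
}}

```text
t: 11.05
eef_pos: [0.4725, -0.3192, 0.2517]
tool_rot: [-0.0, 0.846, -0.533, -0.001]
contact_force: [0.1, 0.4, -0.1]
gripper_width: 0.0
grasp_force: 0.0
```

```bash
python3 st.py
python3 - <<'E'
from station import bot, imaging
import cv2,pickle,numpy as np
a=imaging.read_camera("scene")["frame"][180:280,205:325,::-1];b=imaging.read_camera("top")["frame"][140:270,235:395,::-1]
f=lambda t:cv2.resize(t,(398,400),interpolation=cv2.INTER_CUBIC)
cv2.imwrite("pics/s5.png",np.hstack([f(a),f(b)]))
E
```

```text
t 11.05 pos [ 0.4725 -0.3192  0.2517] carrier mm [-153.1  193.1] F carrier [ 0.3 -0.3] -0.1 ux [np.float64(-0.4325506822508199), np.float64(0.9016096202261543)]
```

View pics/s5.png

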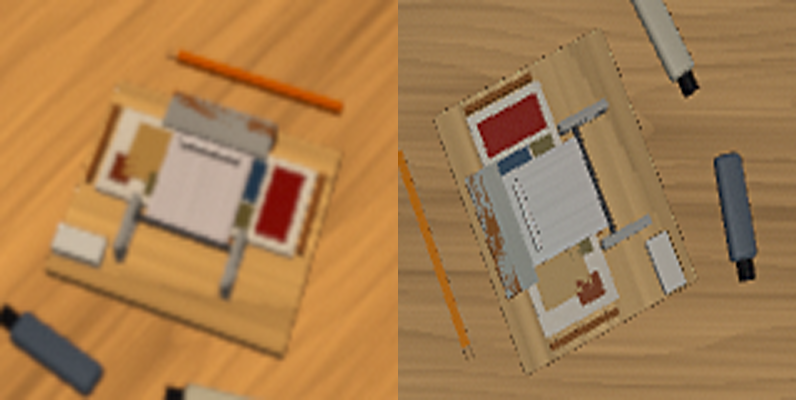

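The tab stays flat under the lip, with its ridge close to the lip edge at (525,210) in the right half. Nothing else has moved.

```bash
python3 -c "
from station import bot
print(bot.hand_in())"
```

```text
the job is handed in; nothing more can be done
None
```

The tab is folded flat over the painting and pushed under the steel lip to its stop; it stayed down when the gripper let go, nothing else looked moved in the last pictures, and the job is handed in at about 11 s.

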